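Stack the cast lick bars to dry and close their moulds

ROBOT

A 6-joint arm with a two-finger parallel gripper is mounted at the origin on the work surface. World frame = base frame: x ahead of the robot, y to its left, z up, the work surface at z = 0. Lengths are in m, angles in rad, forces in N, time in s.
With the tool pointing down it reaches from about 0.275 to 0.725 m from the base axis. Payload 15.9 kg.
Tool frame: the origin (TCP) lies on the mounting face of the last link; the fingertips stand 173 mm ahead of it and the grasp point (between the pads) lies 155 mm ahead of it; z points along the fingers, x is the direction in which the jaws open and shut, and the axes are right-handed (so a half turn about z gives the same grasp; the last joint's range is limited). The gripper opens to 85 mm and grips with 20 to 120 N. Pads are 22 mm wide; open, the fingers measure 114 mm over their backs; the gripper's body (76 mm by 85 mm) begins 54 mm behind the grasp point. The pads swing forward as they close: fully open they stand 13 mm farther back than shut.
Start: joints at [0, 0.213, -0.034, 1.323, 0, 1.571], TCP at [0.5, 0, 0.405] pointing down, gripper open.
Joint ranges: [-2.98, 2.98], [-0.74, 1.72], [-1.14, 1.35], [-2.1, 2.04], [-1.57, 1.44], [-3.14, 3.14]. Speed limits (rad/s): [1.89, 1.89, 2.39, 2.57, 3.14, 3.14].

INTERFACE

Orientations are given as a unit quaternion [x, y, z, w].
In Python, from plant import * gives the robot as it stands. The module is installed in compiled form; this text tells all that it offers. Calls block until the motion is done:
- movep(position, orientation): joint-space move of the TCP to a pose.
- move_linear(position, rate=0.15, rot=None): straight line of the TCP; rot=None keeps the orientation; rate is the mean speed in m/s.
- move_j(angles): joint-space move.
- move_gripper(opening, effort=None): finger opening in m; effort is the grip in N (None keeps the last); returns when the fingers have stopped.
- hold(seconds).
- inverse_kinematics(position, orientation): joint angles nearest the present ones, or None.
- get_obs(): the state.
- capture(name): name is "scene" or "side" or "wrist"; returns a dict with "img" (384x512x3 uint8, red, green, blue), "mtx" (3x3 intrinsics, pixels), "R" (3x3) and "t" (3): a world point X has camera coordinates R X + t; the wrist camera has in their place "hand_eye" (4x4, takes a point from camera to tool coordinates, whose origin is the TCP and whose axes are the tool frame's). Camera axes: x right, y down, z forward; pixel columns grow to the right and rows downward; lengths in m; the calibration is good to about 2 mm. A picture is of the moment at which its call begins: read the wrist's pose just before it. There is no depth.
A pose or a line that the arm cannot do raises Unreachable and nothing moves.
- job_done(): hands the job in, once; it reports no verdict.
Trained networks look in the newest picture that a camera, given by its name, has taken for a name from the list of things; names that differ only in an ending like _2 or _b are one class to them, and where a whole thing is asked for, a point or a joint stands for the part that bears it (a point fixed in the world has none). Each returns a list of dicts, best first, with "conf" (0 to 1); they miss things now and then, are a little off and sometimes report something else, mostly with a low value. They report only what shows in the picture. A call takes as long as a camera call. They do not tell look-alikes from the thing itself.
- find_in(camera, name): "box" ([left, top, right, bottom] in pixels, round what is visible of it).
- tip_of(camera, name): "centre" ([column, row] in pixels: a listed point, or the origin of a listed thing).
The state is a dict: "t": time; "qpos": joint angles; "qvel": joint speeds; "joint_torque": joint torques, N m; "position": TCP position; "orientation": TCP orientation; "ft_force": force on the tool from outside, world axes, zero at the start; "moment": the same for the moment, N m; "width": finger opening in m.
Only numpy, scipy, OpenCV 4.12 (cv2) and the standard library are available. Lean on these libraries where they do the work, as an engineer would, in place of code of your own. Each camera call takes 0.05 s, during which the arm holds its last target. There are 200 camera calls.

TASK

Clear up after casting: stack every brown wedge bar, those on the moulds and those on the counter, on the drying board, always base down, four of them first as two pairs along the two teal lanes, one bar squarely on another turned end for end (thick end over thin) so that each pair's top is level, and the remaining ones crosswise on top of both pairs, centred across the lanes, and whenever one of these goes on another, again squarely and end for end. Close each of the two moulds with the cover that belongs to it, the one that drops over its lugs and lies flat on the plate. Leave the odd third cover and everything else alone.

Things in the scene. Friction and masses are not known exactly. Their poses are not given: they have to be found in the camera images.
- board: plywood drying board, fixed, 160 x 160 x 20 mm (top 20 mm above its origin, the centre of its underside, on the counter). Two teal lanes run along its own x, their centre lines at y = +37 and -37 mm, each 42 mm wide and 150 mm long.
- base_p: lower half of a split mould, fixed on the counter: blue-grey plate 130 (x) x 76 (y) x 14 mm, origin at the centre of the underside. Two brass upright lugs 14 x 14 mm, 20 mm high above the plate, stand at two diagonal corners, centred at (+55,+28) and (-55,-28) mm. A bar may be lying along the middle of it, its base on the plate.
- base_q: the other lower half, the same but with its lugs at the other two corners, (+55,-28) and (-55,+28) mm. A bar may be lying on it.
- cover_p: mould cover (upper half), loose, 0.3 kg, blue-grey 130 (x) x 76 (y) x 22 mm, origin at the centre of its underside, with a black grip rib on top 60 (x) x 18 (y) mm, from 22 to 44 mm high. 20 x 20 mm notches go right through at its corners (+x,+y) and (-x,-y); it fits either way round over the lugs of base_p (3 mm play) and then lies flat on the plate. On the wrong base it rides on the lugs.
- cover_q: mould cover like cover_p, but notched at corners (+x,-y) and (-x,+y): fits base_q only, either way round.
- cover_odd: a third cover, its mould is not here: notches 20 mm long, 20 mm wide in the middle of both ends. To be left alone.
- bar1: brown cast lick bar, a wedge 110 (x) x 40 (y) mm, 0.2 to 0.4 kg: flat base, sides upright, top sloping evenly from 34 mm high at the thick end (+x, yellow band across the top and a yellow patch on the end) to 24 mm at the thin end (-x), 29 mm in the middle. Origin at the centre of the base, z up. May be absent; otherwise it lies on the counter at the start.
- bar1_head (a point): lower edge, middle, of the thick end of bar1: 55 mm along +x from its origin, at base height
- bar2: brown cast lick bar, a wedge 110 (x) x 40 (y) mm, 0.2 to 0.4 kg: flat base, sides upright, top sloping evenly from 34 mm high at the thick end (+x, yellow band across the top and a yellow patch on the end) to 24 mm at the thin end (-x), 29 mm in the middle. Origin at the centre of the base, z up. May be absent; otherwise it lies on the counter at the start.
- bar2_head (a point): lower edge, middle, of the thick end of bar2: 55 mm along +x from its origin, at base height
- bar3: brown cast lick bar, a wedge 110 (x) x 40 (y) mm, 0.2 to 0.4 kg: flat base, sides upright, top sloping evenly from 34 mm high at the thick end (+x, yellow band across the top and a yellow patch on the end) to 24 mm at the thin end (-x), 29 mm in the middle. Origin at the centre of the base, z up. May be absent; otherwise it lies on the counter at the start.
- bar3_head (a point): lower edge, middle, of the thick end of bar3: 55 mm along +x from its origin, at base height
- bar4: brown cast lick bar, a wedge 110 (x) x 40 (y) mm, 0.2 to 0.4 kg: flat base, sides upright, top sloping evenly from 34 mm high at the thick end (+x, yellow band across the top and a yellow patch on the end) to 24 mm at the thin end (-x), 29 mm in the middle. Origin at the centre of the base, z up. May be absent; otherwise it lies on the counter at the start.
- bar4_head (a point): lower edge, middle, of the thick end of bar4: 55 mm along +x from its origin, at base height
- bar5: brown cast lick bar, a wedge 110 (x) x 40 (y) mm, 0.2 to 0.4 kg: flat base, sides upright, top sloping evenly from 34 mm high at the thick end (+x, yellow band across the top and a yellow patch on the end) to 24 mm at the thin end (-x), 29 mm in the middle. Origin at the centre of the base, z up. May be absent; otherwise it lies on the counter at the start.
- bar5_head (a point): lower edge, middle, of the thick end of bar5: 55 mm along +x from its origin, at base height
- bar6: brown cast lick bar, a wedge 110 (x) x 40 (y) mm, 0.2 to 0.4 kg: flat base, sides upright, top sloping evenly from 34 mm high at the thick end (+x, yellow band across the top and a yellow patch on the end) to 24 mm at the thin end (-x), 29 mm in the middle. Origin at the centre of the base, z up. May be absent; otherwise it lies on base_p at the start.
- bar6_head (a point): lower edge, middle, of the thick end of bar6: 55 mm along +x from its origin, at base height
- bar7: brown cast lick bar, a wedge 110 (x) x 40 (y) mm, 0.2 to 0.4 kg: flat base, sides upright, top sloping evenly from 34 mm high at the thick end (+x, yellow band across the top and a yellow patch on the end) to 24 mm at the thin end (-x), 29 mm in the middle. Origin at the centre of the base, z up. May be absent; otherwise it lies on base_q at the start.
- bar7_head (a point): lower edge, middle, of the thick end of bar7: 55 mm along +x from its origin, at base height
- jar: small jar with blue cap, 48 mm wide, 52 mm high, standing among the bars; origin at its base. Not part of the job.
- sample_cup: red open cup, 84 mm wide, 60 mm high; origin at its base. Not part of the job.
- solvent: white bottle with red cap, 64 mm wide, 110 mm high; origin at its base. Not part of the job.
There are look-alikes about, which are no part of the job. What is shaped like the bar2 but green is not meant.

How it is judged:
At the end, for the whole second after the job is handed in: All bars at rest, base down: tiers 1-2 along the lanes (18 mm along, 12 across, 0.18 rad), tiers 3-4 crosswise (18 mm off centre across the lanes, 48 along, 0.18 rad), tiers 2 and 4 end for end on the bar below, heights within 4 mm. Both covers flat on their own bases (6 mm, 0.08 rad) (((x of bar1 in the frame of board between -0.018 and 0.018 m and (y of bar1 in the frame of board between -0.049 and -0.025 m or y of bar1 in the frame of board between 0.025 and 0.049 m) and angle between the x axis of bar1 and the x axis of board, either way round below 0.18 rad and (z of bar1_head in the frame of board between 0.016 and 0.024 m or z of bar1_head in the frame of board between 0.04 and 0.048 m)) or (y of bar1 in the frame of board between -0.018 and 0.018 m and x of bar1 in the frame of board between -0.048 and 0.048 m and angle between the x axis of bar1 and the y axis of board, either way round below 0.18 rad and (z of bar1_head in the frame of board between 0.074 and 0.082 m or z of bar1_head in the frame of board between 0.098 and 0.106 m))) and ((x of bar2 in the frame of board between -0.018 and 0.018 m and (y of bar2 in the frame of board between -0.049 and -0.025 m or y of bar2 in the frame of board between 0.025 and 0.049 m) and angle between the x axis of bar2 and the x axis of board, either way round below 0.18 rad and (z of bar2_head in the frame of board between 0.016 and 0.024 m or z of bar2_head in the frame of board between 0.04 and 0.048 m)) or (y of bar2 in the frame of board between -0.018 and 0.018 m and x of bar2 in the frame of board between -0.048 and 0.048 m and angle between the x axis of bar2 and the y axis of board, either way round below 0.18 rad and (z of bar2_head in the frame of board between 0.074 and 0.082 m or z of bar2_head in the frame of board between 0.098 and 0.106 m))) and ((x of bar3 in the frame of board between -0.018 and 0.018 m and (y of bar3 in the frame of board between -0.049 and -0.025 m or y of bar3 in the frame of board between 0.025 and 0.049 m) and angle between the x axis of bar3 and the x axis of board, either way round below 0.18 rad and (z of bar3_head in the frame of board between 0.016 and 0.024 m or z of bar3_head in the frame of board between 0.04 and 0.048 m)) or (y of bar3 in the frame of board between -0.018 and 0.018 m and x of bar3 in the frame of board between -0.048 and 0.048 m and angle between the x axis of bar3 and the y axis of board, either way round below 0.18 rad and (z of bar3_head in the frame of board between 0.074 and 0.082 m or z of bar3_head in the frame of board between 0.098 and 0.106 m))) and ((x of bar4 in the frame of board between -0.018 and 0.018 m and (y of bar4 in the frame of board between -0.049 and -0.025 m or y of bar4 in the frame of board between 0.025 and 0.049 m) and angle between the x axis of bar4 and the x axis of board, either way round below 0.18 rad and (z of bar4_head in the frame of board between 0.016 and 0.024 m or z of bar4_head in the frame of board between 0.04 and 0.048 m)) or (y of bar4 in the frame of board between -0.018 and 0.018 m and x of bar4 in the frame of board between -0.048 and 0.048 m and angle between the x axis of bar4 and the y axis of board, either way round below 0.18 rad and (z of bar4_head in the frame of board between 0.074 and 0.082 m or z of bar4_head in the frame of board between 0.098 and 0.106 m))) and ((x of bar5 in the frame of board between -0.018 and 0.018 m and (y of bar5 in the frame of board between -0.049 and -0.025 m or y of bar5 in the frame of board between 0.025 and 0.049 m) and angle between the x axis of bar5 and the x axis of board, either way round below 0.18 rad and (z of bar5_head in the frame of board between 0.016 and 0.024 m or z of bar5_head in the frame of board between 0.04 and 0.048 m)) or (y of bar5 in the frame of board between -0.018 and 0.018 m and x of bar5 in the frame of board between -0.048 and 0.048 m and angle between the x axis of bar5 and the y axis of board, either way round below 0.18 rad and (z of bar5_head in the frame of board between 0.074 and 0.082 m or z of bar5_head in the frame of board between 0.098 and 0.106 m))) and ((x of bar6 in the frame of board between -0.018 and 0.018 m and (y of bar6 in the frame of board between -0.049 and -0.025 m or y of bar6 in the frame of board between 0.025 and 0.049 m) and angle between the x axis of bar6 and the x axis of board, either way round below 0.18 rad and (z of bar6_head in the frame of board between 0.016 and 0.024 m or z of bar6_head in the frame of board between 0.04 and 0.048 m)) or (y of bar6 in the frame of board between -0.018 and 0.018 m and x of bar6 in the frame of board between -0.048 and 0.048 m and angle between the x axis of bar6 and the y axis of board, either way round below 0.18 rad and (z of bar6_head in the frame of board between 0.074 and 0.082 m or z of bar6_head in the frame of board between 0.098 and 0.106 m))) and ((x of bar7 in the frame of board between -0.018 and 0.018 m and (y of bar7 in the frame of board between -0.049 and -0.025 m or y of bar7 in the frame of board between 0.025 and 0.049 m) and angle between the x axis of bar7 and the x axis of board, either way round below 0.18 rad and (z of bar7_head in the frame of board between 0.016 and 0.024 m or z of bar7_head in the frame of board between 0.04 and 0.048 m)) or (y of bar7 in the frame of board between -0.018 and 0.018 m and x of bar7 in the frame of board between -0.048 and 0.048 m and angle between the x axis of bar7 and the y axis of board, either way round below 0.18 rad and (z of bar7_head in the frame of board between 0.074 and 0.082 m or z of bar7_head in the frame of board between 0.098 and 0.106 m))) and z of cover_p in the frame of base_p between 0.01 and 0.018 m and x of cover_p in the frame of base_p between -0.006 and 0.006 m and y of cover_p in the frame of base_p between -0.006 and 0.006 m and angle between the x axis of cover_p and the x axis of base_p, either way round below 0.08 rad and angle between each of cover_p, cover_q's own z axis and vertical below 0.06 rad and z of cover_q in the frame of base_q between 0.01 and 0.018 m and x of cover_q in the frame of base_q between -0.006 and 0.006 m and y of cover_q in the frame of base_q between -0.006 and 0.006 m and angle between the x axis of cover_q and the x axis of base_q, either way round below 0.08 rad and angle between each of bar1, bar2, bar3, bar4, bar5, bar6, bar7's own z axis and vertical below 0.13 rad and linear speed of each of bar1, bar2, bar3, bar4, bar5, bar6, bar7, cover_p, cover_q below 0.02 m/s); the robot touches nothing.
It fails at once if a bystander is pushed more than 6 cm away or knocked over (distance of any of jar, sample_cup, solvent, cover_odd from where it was at the start of the episode above 0.06 m or angle between any of jar, sample_cup, solvent's own z axis and vertical above 0.6 rad).
Of bar1, bar2, bar3, bar4, bar5, bar6, bar7 only 5 to 7 are there at a start; the rules pass over those that are not, and their reading is None.
At some moment in a run one of cover_p, cover_q may be knocked a few centimetres aside while the robot is not near it.
Once in a run the grip may slacken for a moment while it holds something.
It also fails if it takes over 208 s, if anything falls off the work surface, if the arm or the gripper's body presses on something with over 40 N, if the wrist force passes 120 N, or if a joint passes its speed limit or range.

## Working session

There is one attempt and no reset: what is moved stays moved. The work goes in short steps, each a Python script; the robot and the scene stay as the last script left them, time stands still between calls to the robot, and variables do not carry over. Pictures are saved under pics/ and viewed, about 12 in all and at most 16, crops included, and the job is handed in when it is done.

```bash
mkdir -p pics; ls; python3 - <<'E'
from plant import *
import cv2,numpy as np
for n in ("scene","side"):
    c=capture(n); cv2.imwrite(f"pics/{n}0.png",cv2.resize(c["img"][:,:,::-1],(800,600),interpolation=cv2.INTER_CUBIC)); print(n,c["mtx"].tolist(),c["R"].round(3).tolist(),c["t"].round(3).tolist())
    for k in ("board","base_p","base_q","cover_p","cover_q","cover_odd","bar1","jar","sample_cup","solvent"):
        print(k,[(np.round(d["centre"]).tolist(),round(d["conf"],2)) for d in tip_of(n,k)])
c=capture("wrist");print(c["hand_eye"].round(4).tolist())
print(get_obs())
E
```

```text
pics
scene [[494.67118181043406, 0.0, 256.5423816023791], [0.0, 494.67118181043406, 185.03135346193037], [0.0, 0.0, 1.0]] [[0.771, 0.637, -0.011], [0.439, -0.543, -0.716], [-0.462, 0.547, -0.698]] [-0.413, -0.219, 1.707]
board [([232.0, 189.0], 0.69)]
base_p [([210.0, 246.0], 0.98), ([174.0, 217.0], 0.64)]
base_q [([210.0, 246.0], 0.98), ([174.0, 217.0], 0.64)]
cover_p [([136.0, 246.0], 0.66), ([178.0, 279.0], 0.58)]
cover_q [([136.0, 246.0], 0.66), ([178.0, 279.0], 0.58)]
cover_odd [([299.0, 226.0], 0.85), ([136.0, 246.0], 0.59), ([209.0, 251.0], 0.2)]
bar1 [([318.0, 154.0], 0.97), ([261.0, 151.0], 0.94), ([336.0, 139.0], 0.89), ([171.0, 218.0], 0.81), ([380.0, 159.0], 0.66), ([297.0, 123.0], 0.65)]
jar [([296.0, 169.0], 0.6)]
sample_cup [([340.0, 182.0], 0.71)]
solvent []
side [[408.4129648262503, 0.0, 254.74632104510357], [0.0, 408.4129648262503, 188.8559095049975], [0.0, 0.0, 1.0]] [[-0.939, -0.343, 0.016], [-0.208, 0.53, -0.822], [0.274, -0.775, -0.569]] [0.51, 0.166, 0.85]
board [([285.0, 207.0], 0.76), ([141.0, 302.0], 0.72)]
base_p [([324.0, 173.0], 0.69), ([271.0, 159.0], 0.
[... 638 characters left out ...]
1.15, 'qpos': array([-2.32091746e-05,  2.12914930e-01, -3.44121594e-02,  1.32349219e+00,
        3.87753993e-06,  1.57079924e+00]), 'qvel': array([-4.90836463e-04,  8.52107836e-04,  6.93164589e-05, -8.65315705e-04,
        5.28871034e-04,  7.93287821e-06]), 'joint_torque': array([-1.19935703e-04, -6.85976386e+01,  4.87329948e+01,  8.77331677e-04,
       -8.23817754e-05, -7.60158127e-05]), 'position': array([ 4.99986849e-01, -1.10528959e-05,  4.04693542e-01]), 'orientation': array([ 1.00000000e+00, -1.30609875e-05, -1.14751659e-05, -1.93888642e-06]), 'ft_force': array([-0.33576457, -0.95007999,  0.05038411]), 'moment': array([0.02277148, 0.02501545, 0.01624584]), 'width': 0.08541071908919103}
```

View pics/scene0.png

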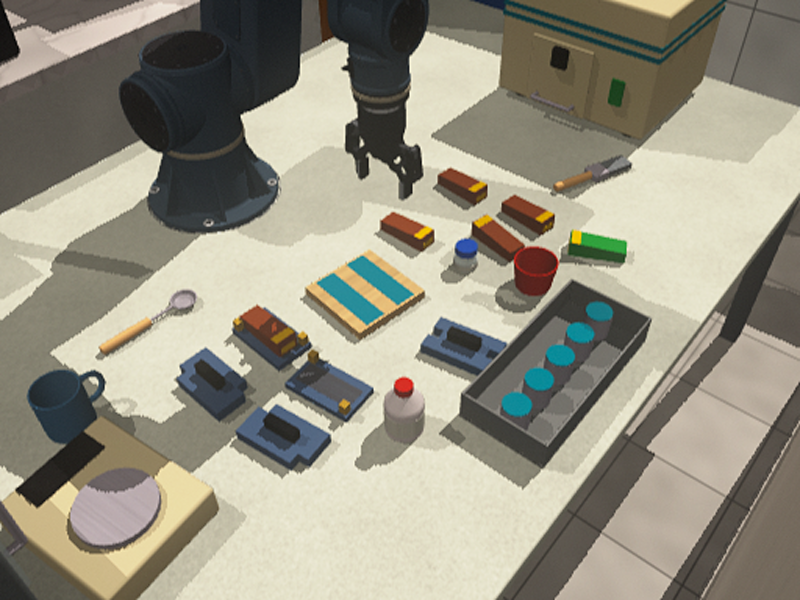

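View pics/side0.png

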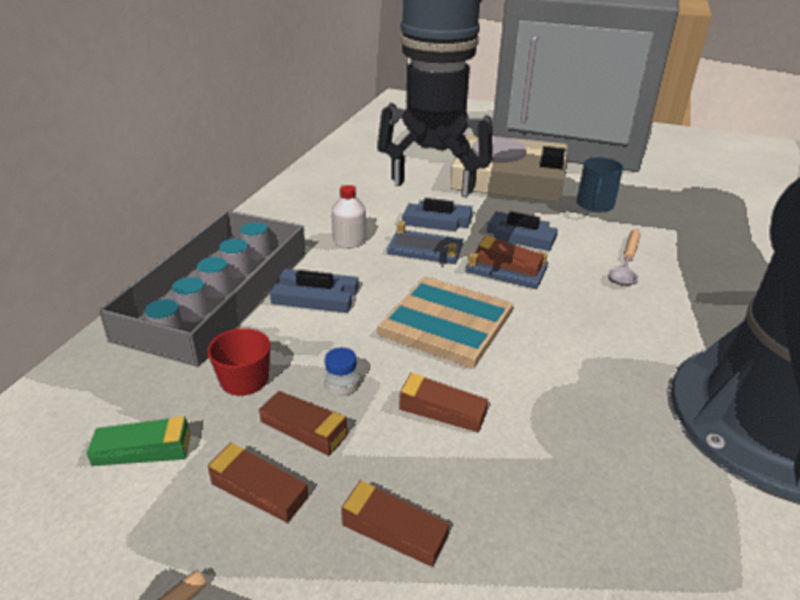

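Both pictures agree. In scene0 (800x600) the brown bars on the counter are at (462,186), (528,214), (407,231) and (497,238). One, perhaps with something on it, is on a mould at (272,330). The green look-alike is at (598,246). There are covers at (211,380), (283,435) and (463,343), and the last is probably the odd one. Next I'll look from the wrist.

```bash
cat > h.py <<'E'
from plant import *
import numpy as np, cv2, time
from scipy.spatial.transform import Rotation as Rn
from scipy.optimize import minimize
def quat(yaw): return (Rn.from_euler('z',yaw)*Rn.from_euler('x',np.pi)).as_quat()
def wcam():
    o=get_obs(); c=capture("wrist")
    T=np.eye(4); T[:3,:3]=Rn.from_quat(o["orientation"]).as_matrix(); T[:3,3]=o["position"]
    M=np.linalg.inv(T@c["hand_eye"]); c["R"]=M[:3,:3]; c["t"]=M[:3,3]; return c
def proj(c,X):
    p=(np.atleast_2d(X)@c["R"].T+c["t"])@c["mtx"].T; return p[:,:2]/p[:,2:]
def ray(c,px,z):
    d=c["R"].T@np.linalg.inv(c["mtx"])@np.array([px[0],px[1],1.]); o=-c["R"].T@c["t"]
    return o+d*(z-o[2])/d[2]
def save(c,n): cv2.imwrite(f"pics/{n}.png",c["img"][:,:,::-1])
def view(x,y,yaw=0,z=0.45):
    "move so that the wrist camera's axis meets the counter near (x,y)"
    k=-0.067+ (z-0.032)*0.271   # tool +y offset of the aim point
    ty=Rn.from_quat(quat(yaw)).as_matrix()[:,1]
    p=np.array([x,y,0])-k*ty; p[2]=z; movep(p,quat(yaw)); hold(0.2); return wcam()
E
python3 - <<'E'
from h import *
c=capture("scene")
s=384/600
for n,p,z in [("barA",(462,186),.015),("barB",(528,214),.015),("barC",(407,231),.015),("barD",(497,238),.015),("green",(598,246),.015),("board",(365,293),.02),("mould1",(272,335),.014),("mould2",(330,388),.014),("cov1",(211,385),.02),("cov2",(283,437),.02),("cov3",(463,345),.02),("jar",(465,262),.0),("cup",(533,285),0),("bottle",(404,430),0)]:
    print(n,ray(c,np.array(p)*.64,z).round(3)[:2])
a=view(.5,.1); save(a,"w0")   
b=view(.47,-.22); save(b,"w1"); print(a["mtx"][0,0])
im=np.hstack([a["img"],b["img"]])[:,:,::-1]; cv2.imwrite("pics/w01.png",cv2.resize(im,(800,300),interpolation=cv2.INTER_AREA))
E
```

```text
barA [0.429 0.338]
barB [0.594 0.346]
barC [0.432 0.145]
barD [0.587 0.242]
green [0.757 0.347]
board [ 0.489 -0.048]
mould1 [ 0.426 -0.227]
mould2 [ 0.588 -0.249]
cov1 [ 0.434 -0.373]
cov2 [ 0.602 -0.37 ]
cov3 [ 0.707 -0.037]
jar [0.57  0.157]
cup [0.71  0.186]
bottle [ 0.731 -0.229]
317.4794802188509
```

View pics/w01.png

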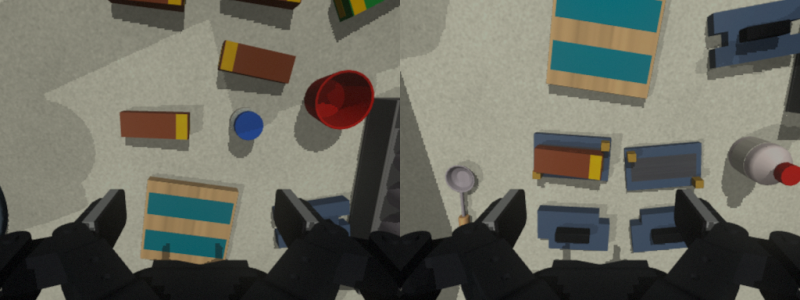

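```bash
python3 - <<'E'
from h import *
import pickle
V=[view(.5,.25),view(.5,.05),view(.5,-.2),view(.5,-.42)]
pickle.dump(V,open("V.pkl","wb"))
im=np.vstack([np.hstack([v["img"][:290] for v in V[2:]]),np.hstack([v["img"][:290] for v in V[:2]])])[:,:,::-1]; cv2.imwrite("pics/w2.png",cv2.resize(im,(800,453),interpolation=cv2.INTER_AREA))
S={"barC":(1,.432,.145,.029),"board":(2,.489,-.048,.02),"tealoff":(2,.47,-.01,.02),"base2":(2,.588,-.249,.014),"cov1":(3,.434-.04,-.373,.022),"cov2":(3,.60+.04,-.37,.022),"rib":(3,.434,-.37,.044),"table":(1,.5,.05,0),"barA":(0,.429,.338,.029)}
for k,(i,*X) in S.items():
    v=V[i]; p=proj(v,np.array(X))[0].round().astype(int); 
    if 0<=p[1]<384 and 0<=p[0]<512: print(k,p,cv2.cvtColor(v["img"],cv2.COLOR_RGB2HSV)[p[1],p[0]])
print(get_obs()["t"])
E
```

```text
barC [199 125] [ 10 172 101]
board [246  75] [ 18 111 168]
tealoff [230  40] [ 93 204 116]
base2 [320 232] [120  18  71]
cov1 [171 163] [ 0  0 28]
cov2 [367 161] [108  82  93]
rib [200 164] [135  18  28]
table [256 195] [ 28  29 152]
barA [197 129] [  9 169  92]
8.9833
```

View pics/w2.png

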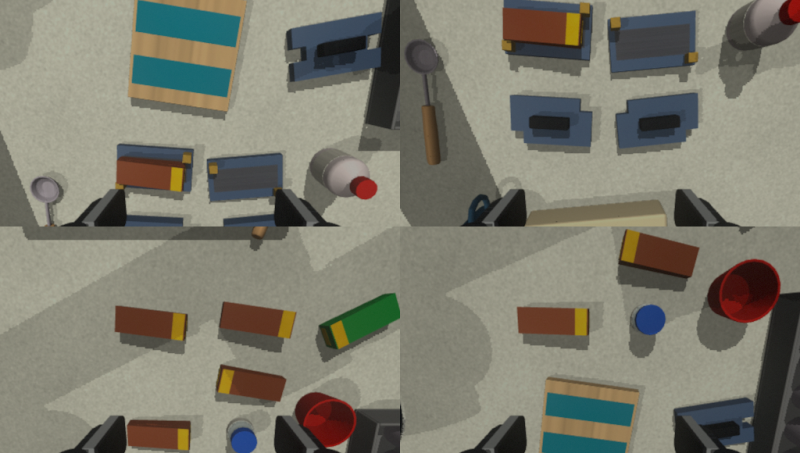

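The top-right view shows base_p (lugs upper right and lower left) with the bar, and base_q empty to its right. The left cover is notched upper right and lower left, so it is cover_p. The right cover is cover_q. There are five bars. The odd cover has mid-end notches, and the green bar is the look-alike. Next I'll fit poses.

```bash
cat >> h.py <<'E'
def box(x0,x1,y0,y1,z0,z1): return np.array([[x,y,z] for x in(x0,x1) for y in(y0,y1) for z in(z0,z1)])/1e3
BAR=[np.array([[x,y,z] for x,h in((-55,24),(55,34)) for y in(-20,20) for z in(0,h)])/1e3]
def cov(s):
    P=[box(-65,65,-18,18,0,22),box(-65,45,18,38,0,22),box(-45,65,-38,-18,0,22),box(-30,30,-9,9,22,44)]
    return [p*np.array([1,s,1]) for p in P]
COVP,COVQ=cov(1),cov(-1); BASE=[box(-65,65,-38,38,0,14)]; BOARD=[box(-80,80,-80,80,0,20)]
def place(P,x,y,yaw,z): return P@Rn.from_euler('z',yaw).as_matrix().T+np.array([x,y,z])
def sil(c,parts,q,z):
    m=np.zeros((384*2,512*2),np.uint8)
    for P in parts: cv2.fillConvexPoly(m,cv2.convexHull(((proj(c,place(P,*q,z))+.5)*2*16).round().astype(np.int32)),1,shift=4)
    return m>0
def mask(c,kind):
    h,s,v=cv2.split(cv2.cvtColor(c["img"],cv2.COLOR_RGB2HSV))
    if kind=="bar": m=(h>4)&(h<34)&(s>115)
    if kind=="cov": m=((h>98)&(h<128)&(s>50))|(v<45)
    if kind=="base": m=(h>98)&(h<128)&(s>50)
    if kind=="board": m=s>75
    return m
def fit(c,kind,parts,q0,z,r=.02):
    "pose (x,y,yaw) by silhouette overlap; returns q, IoU, clipped share"
    m=mask(c,kind).astype(np.uint8)
    roi=cv2.dilate(sil(c,parts,q0,z).astype(np.uint8),np.ones((81,81),np.uint8))   # double resolution
    m=cv2.resize(m,None,fx=2,fy=2,interpolation=cv2.INTER_NEAREST)
    m=cv2.morphologyEx(m*roi,cv2.MORPH_OPEN,np.ones((5,5),np.uint8))
    n,l,st,ce=cv2.connectedComponentsWithStats(m)
    ctr=(proj(c,place(np.array([[0,0,.01]]),*q0,z))[0]+.5)*2
    if kind=="base" or kind=="board":
        k=1+np.argmax(st[1:,4]); m=(l==k).astype(np.uint8)
        pts=cv2.findNonZero(m); m=cv2.fillConvexPoly(np.zeros_like(m),cv2.convexHull(pts),1)
    else:
        k=min(range(1,n),key=lambda i:np.hypot(*(ce[i]-ctr)) if st[i,4]>1500 else 1e9); m=(l==k).astype(np.uint8)
    m=m>0
    def f(q):
        s=sil(c,parts,q,z); return -(s&m).sum()/(s|m).sum()
    best=None
    for dy in (0,.25,-.25):
        q=np.array(q0)+[0,0,dy]
        ms=np.argwhere(m).mean(0)[::-1]; ss=np.argwhere(sil(c,parts,q,z)).mean(0)[::-1]
        q[:2]+=(ray(c,ms/2-.5,z+.015)-ray(c,ss/2-.5,z+.015))[:2]
        R=minimize(f,q,method="Nelder-Mead",options=dict(initial_simplex=q+np.array([[0,0,0],[.01,0,0],[0,.01,0],[0,0,.12]]),xatol=2e-4,fatol=1e-4,maxiter=150))
        if best is None or R.fun<best.fun: best=R
    return best.x,-best.fun
E
cat > run1.py <<'E'
from h import *
import pickle,json
V=pickle.load(open("V.pkl","rb"))
pi=np.pi
L=[("A",0,"bar",BAR,(.429,.338,0),0),("B",0,"bar",BAR,(.594,.346,0),0),("D",0,"bar",BAR,(.587,.242,pi-.1),0),("C",1,"bar",BAR,(.432,.145,0),0),("D'",1,"bar",BAR,(.587,.242,pi-.1),0),
("E",3,"bar",BAR,(.426,-.227,0),.014),("board",2,"board",BOARD,(.489,-.048,-.1),0),
("base_p",3,"base",BASE,(.426,-.227,0),0),("base_q",3,"base",BASE,(.588,-.249,0),0),("base_q'",2,"base",BASE,(.588,-.249,0),0),
("cov_p",3,"cov",COVP,(.434,-.373,0),0),("cov_q",3,"cov",COVQ,(.602,-.37,0),0)]
P={}
for n,i,k,p,q,z in L:
    q,s=fit(V[i],k,p,q,z); P[n]=q.tolist(); print(n,q.round(4),round(s,3))
json.dump(P,open("P.json","w"))
E
python3 run1.py
```

```text
A [ 0.4236  0.3446 -0.1138] 0.949
B [ 0.5869  0.349  -0.1429] 0.936
D [0.5848 0.2441 2.936 ] 0.933
C [ 0.4266  0.1491 -0.0199] 0.945
D' [0.5846 0.2439 2.942 ] 0.897
E [ 0.4194 -0.2284 -0.0766] 0.886
board [ 0.4763 -0.0366 -0.1447] 0.996
base_p [ 0.4391 -0.2668  0.346 ] 0.41
base_q [ 0.614  -0.1797  1.2841] 0.573
base_q' [ 0.5797 -0.2443  0.0872] 0.471
cov_p [ 0.4221 -0.3637 -0.0574] 0.95
cov_q [ 0.5918 -0.3635  0.1034] 0.949
```

Bars, board and covers fit well; I'll refit the bases once they are clear. Plan: C, then D on top, in the +y lane; E, then B turned, in the −y lane; A crosswise. Starting with C.

```bash
cat >> h.py <<'E'
import json
def pose(q,z,g,tilt=0,t90=1):
    "TCP pose gripping, across y, an object at q=(x,y,yaw), height z, at local point g"
    Ro=Rn.from_euler('z',q[2])*Rn.from_euler('y',tilt)
    Rt=Ro*Rn.from_euler('z',t90*np.pi/2)*Rn.from_euler('x',np.pi)
    G=np.array([q[0],q[1],z])+Ro.apply(g)
    return G-Rt.apply([0,0,.155]),Rt.as_quat()
up=lambda p,h: np.array([p[0],p[1],h])
HI=.335
def grab(q,z,g,dest,opening,effort=60,force=None):
    "pick at q,z; dest=(q,z,tilt) decides the wrist turn; returns the turn used"
    best=None
    for t in (1,-1):
        p,o=pose(q,z,g,0,t); d,do=pose(dest[0],dest[1],g,dest[2],t)
        a=inverse_kinematics(up(p,HI),o); b=inverse_kinematics(up(d,HI),do)
        if a is None or b is None: continue
        c=abs(a[5]-get_obs()["qpos"][5])+abs(a[5]-b[5])
        if best is None or c<best[0]: best=(c,t,p,o)
    c,t,p,o=best; move_gripper(opening); movep(up(p,HI),o)
    move_linear(up(p,p[2]+.05),.3); move_linear(p,.12); f0=get_obs()["ft_force"]
    move_gripper(0,effort); w=get_obs()["width"]
    move_linear(up(p,p[2]+.03),.1); move_linear(up(p,HI),.3)
    print("grabbed turn",t,"width",round(w,4),round(get_obs()["width"],4),"t",round(get_obs()["t"],1)); return t
def put(q,z,g,tilt,t,opening,gap=.001,push=6):
    d,o=pose(q,z,g,tilt,t); h=max(HI,d[2]+.06)
    movep(up(d,h),o); print("over: width",round(get_obs()["width"],4))
    move_linear(up(d,d[2]+.03),.25); f0=get_obs()["ft_force"][2]
    move_linear(up(d,d[2]+gap),.06); hold(.15); f=get_obs()["ft_force"][2]-f0
    move_gripper(opening); hold(.2)
    ax=Rn.from_quat(o).apply([0,0,-1]); p=get_obs()["position"]; move_linear(p+ax*.05,.12); move_linear(up(p+ax*.05,h),.3)
    print("put: df",round(f,1),"t",round(get_obs()["t"],1))
P=json.load(open("P.json")); bx,by,bt=P["board"]
def lane(x,y,turn=0): 
    v=Rn.from_euler('z',bt).apply([x,y,0]); return [bx+v[0],by+v[1],bt+turn]
AL=.0907; G=np.array([.003,0,.020])
E
python3 - <<'E'
from h import *
d=(lane(0,.037),.02,0)
t=grab(P["C"],0,G,d,.06); put(*d[:2],G,0,t,.055)
d=(lane(0,.037,np.pi),.049,AL)
c=view(bx,by+.02); save(c,"p1")
q,s=fit(c,"bar",BAR,lane(0,.037),.02); print(q.round(4),s,np.round(lane(0,.037),4))
E
```

```text
grabbed turn 1 width 0.0389 0.0386 t 13.8
over: width 0.0393
put: df 14.9 t 17.3
[ 0.4795  0.0014 -0.1404] 0.9523809523809523 [ 0.4816 -0.     -0.1447]
```

View pics/p1.png

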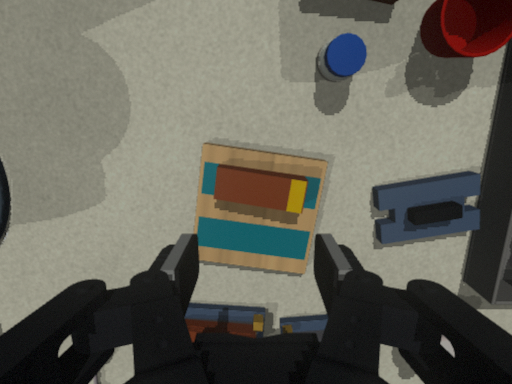

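p1 shows bar C squarely on the +y lane at (260,188), within 2 mm of its target. Next come D on top of it, then E and B.

```bash
python3 - <<'E'
from h import *
pi=np.pi
def chk(q,z,n):
    c=view(bx,by+.02); save(c,n); r,s=fit(c,"bar",BAR,q,z); print(n,"fit",r.round(4),round(s,3),"want",np.round(q,4))
d=(lane(-.001,.037,pi),.049,AL); t=grab(P["D"],0,G,d,.06); put(*d[:2],G,AL,t,.055,.002)
chk(d[0],.049,"p2")
d=(lane(0,-.037),.02,0); t=grab(P["E"],.014,G,d,.06); put(*d[:2],G,0,t,.055,.002)
chk(d[0],.02,"p3")
a=view(P["B"][0]-.08,.27); save(a,"p4")
for k in "AB": q,s=fit(a,"bar",BAR,P[k],0); print(k,q.round(4),np.round(P[k],4),s)
E
```

```text
grabbed turn -1 width 0.0389 0.0392 t 22.6
over: width 0.0389
put: df -0.5 t 26.3
p2 fit [4.791e-01 1.500e-03 2.973e+00] 0.879 want [4.8060e-01 1.0000e-04 2.9969e+00]
grabbed turn -1 width 0.0385 0.0391 t 31.6
over: width 0.0389
put: df -0.5 t 35.1
p3 fit [ 0.4686 -0.0718 -0.1676] 0.924 want [ 0.471  -0.0733 -0.1447]
A [ 0.424   0.3445 -0.1224] [ 0.4236  0.3446 -0.1138] 0.9378513429106808
B [ 0.5875  0.3492 -0.1491] [ 0.5869  0.349  -0.1429] 0.9326299335677999
```

View pics/p3.png

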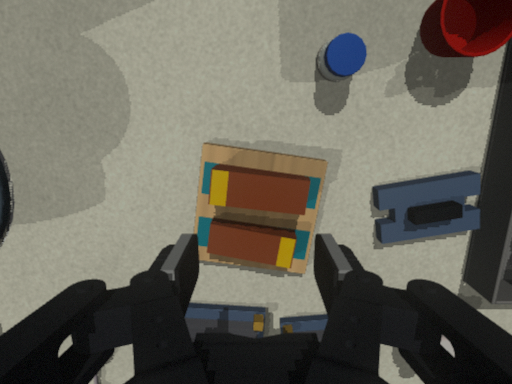

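p3 shows C and D stacked end for end at (260,190), with E on the −y lane at (250,243). Next are B (turned), then A crosswise, and then views of the moulds.

```bash
python3 - <<'E'
from h import *
import pickle
pi=np.pi
def chk(q,z,n):
    c=view(bx,by+.02); save(c,n); r,s=fit(c,"bar",BAR,q,z); print(n,"fit",r.round(4),round(s,3),"want",np.round(q,4))
d=(lane(-.001,-.037,pi),.049,AL); t=grab(P["B"],0,G,d,.06); put(*d[:2],G,AL,t,.055,.002)
chk(d[0],.049,"p5")
js=[(s,inverse_kinematics(up(pose(lane(0,0,s*pi/2),.078,G)[0],HI),pose(lane(0,0,s*pi/2),.078,G)[1])) for s in(1,-1)]
s=min([j for j in js if j[1] is not None],key=lambda j:abs(j[1][5]))[0]
d=(lane(0,0,s*pi/2),.078,0); t=grab(P["A"],0,G,d,.06); put(*d[:2],G,0,t,.055,.002)
chk(d[0],.078,"p6")
V=[view(.5,-.25),view(.5,-.39)]; pickle.dump(V,open("V2.pkl","wb"))
cv2.imwrite("pics/p7.png",cv2.cvtColor(np.vstack([cv2.imread("pics/p6.png")[100:280,100:412],V[0]["img"][:290,100:412,::-1]]),cv2.COLOR_BGR2RGB)[:,:,::-1])
for n,p,i in (("cov_p",COVP,1),("cov_q",COVQ,1)): q,s=fit(V[i],"cov",p,P[n],0); print(n,q.round(4),np.round(P[n],4),s)
print(get_obs()["t"])
E
```

```text
grabbed turn 1 width 0.0387 0.0389 t 42.0
over: width 0.0388
put: df -0.4 t 46.8
p5 fit [ 0.4679 -0.0692  2.9714] 0.804 want [ 0.47   -0.0731  2.9969]
grabbed turn 1 width 0.039 0.039 t 52.3
over: width 0.0393
put: df -1.1 t 56.7
p6 fit [ 0.4752 -0.0216  0.9752] 0.503 want [ 0.4763 -0.0366  1.4261]
cov_p [ 0.422  -0.3633 -0.0529] [ 0.4221 -0.3637 -0.0574] 0.9428312551236139
cov_q [ 0.5921 -0.3633  0.1024] [ 0.5918 -0.3635  0.1034] 0.9473774572924715
61.675
```

View pics/p7.png

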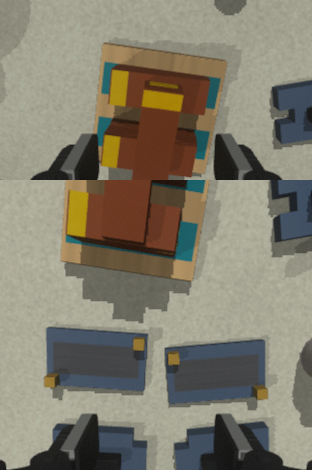

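p7 shows all five bars stacked, with A crosswise on top and both bases clear. Next I'll fit the bases with their lugs.

```bash
python3 - <<'E'
s=open('h.py').read()
s=s.replace('''if kind=="base": m=(h>98)&(h<128)&(s>50)''','''if kind=="base":
        b=((h>98)&(h<128)&(s>50))|((h>4)&(h<34)&(s>115)); b=cv2.morphologyEx(b.astype(np.uint8),cv2.MORPH_CLOSE,np.ones((3,3),np.uint8))
        cs,_=cv2.findContours(b,cv2.RETR_EXTERNAL,cv2.CHAIN_APPROX_NONE); m=cv2.drawContours(np.zeros_like(b),cs,-1,1,-1)>0''')
s=s.replace('if kind=="base" or kind=="board"','if kind=="board"')
s=s.replace('BASE=[box(-65,65,-38,38,0,14)]','PL=box(-65,65,-38,38,0,14); BASEP=[PL,box(48,62,21,35,14,34),box(-62,-48,-35,-21,14,34)]; BASEQ=[p*np.array([1,-1,1]) for p in BASEP]')
open('h.py','w').write(s)
E
python3 - <<'E'
from h import *
import pickle
V=pickle.load(open("V2.pkl","rb"))
for i in (0,1):
  for n,p,q0 in (("base_p",BASEP,(.42,-.2284,-.08)),("base_q",BASEQ,(.58,-.244,.09))):
    q,s=fit(V[i],"base",p,q0,0); print(i,n,q.round(4),round(s,3)); 
    if i==0: P[n]=q.tolist()
json.dump(P,open("P.json","w"))
E
```

```text
0 base_p [ 0.4228 -0.227  -0.0784] 0.937
0 base_q [ 0.5779 -0.2446  0.087 ] 0.94
1 base_p [ 0.4225 -0.2272 -0.074 ] 0.953
1 base_q [ 0.5781 -0.2441  0.0956] 0.953
```

```bash
cat >> h.py <<'E'
GC=np.array([0,0,.042])
def close(n,covp,basep,bn,look):
    c=view(*look); q,s=fit(c,"cov",covp,P[n],0); b,sb=fit(c,"base",basep,P[bn],0); b=(b+np.array(P[bn]))/2
    print(n,q.round(4),round(s,3),bn,b.round(4),round(sb,3)); save(c,"look_"+n)
    if s<.9: return print("cover not where expected")
    if np.hypot(*(q[:2]-b[:2]))<.05: return
    t=grab(q,0,GC,(b,.014,0),.045,80)
    for dx,dy in ((0,0),(.0025,0),(-.0025,0),(0,.0025),(0,-.0025),(.0025,.0025),(-.0025,-.0025),(.0025,-.0025),(-.0025,.0025)):
        v=Rn.from_euler('z',b[2]).apply([dx,dy,0]); d,o=pose(b+[v[0],v[1],0],.014,GC,0,t)
        if (dx,dy)==(0,0): movep(up(d,HI),o); print("over width",get_obs()["width"].round(4)); move_linear(up(d,d[2]+.024),.2); hold(.2)
        else: move_linear(up(d,d[2]+.024),.05)
        f0=get_obs()["ft_force"]; ok=True; F=[]
        for h in np.arange(.021,-.0001,-.002):
            move_linear(up(d,d[2]+h),.06); hold(.05); f=get_obs()["ft_force"]-f0; F.append(round(f[2],1))
            if h>.004 and f[2]>12: ok=False; break
            if f[2]>12: break
        print((dx,dy),"h",round(h,3),F,"lat",f[:2].round(1))
        if ok: break
    if not ok: return print("NOT IN; still held")
    p=get_obs()["position"]; move_gripper(.045); hold(.2); move_linear(up(p,p[2]+.05),.15); move_linear(up(p,HI),.3)
    print("released t",get_obs()["t"])
E
python3 - <<'E'
from h import *
close("cov_p",COVP,BASEP,"base_p",(.45,-.36))
c=view(.5,-.33); save(c,"c1"); q,s=fit(c,"cov",COVP,P["base_p"],.014); print(q.round(4),np.round(P["base_p"],4),s)
E
```

```text
cov_p [ 0.4205 -0.3632 -0.0599] 0.94 base_p [ 0.4225 -0.2271 -0.0718] 0.479
grabbed turn -1 width 0.0163 0.0162 t 66.2Traceback (most recent call last):
  File "<stdin>", line 2, in <module>
  File "h.py", line 109, in close
    if (dx,dy)==(0,0): movep(up(d,HI),o); print("over width",get_obs()["width"].round(4)); move_linear(up(d,d[2]+.024),.2); hold(.2)
                                                             ^^^^^^^^^^^^^^^^^^^^^^^^
AttributeError: 'float' object has no attribute 'round'
```

```bash
python3 - <<'E'
s=open('h.py').read()
s=s.replace('get_obs()["width"].round(4)); move_linear','round(get_obs()["width"],4)); move_linear')
s=s.replace("    for dx,dy in ((0,0)","    insert(b,t)\ndef insert(b,t):\n    for dx,dy in ((0,0)")
open('h.py','w').write(s)
E
python3 - <<'E'
from h import *
c=wcam(); save(c,"held1"); print(get_obs()["width"],get_obs()["ft_force"])
insert(np.array([.4225,-.2271,-.0757]),-1)
c=view(.5,-.33); save(c,"c1"); q,s=fit(c,"cov",COVP,P["base_p"],.014); print(q.round(4),np.round(P["base_p"],4),s)
cv2.imwrite("pics/c1h.png",np.hstack([cv2.imread("pics/held1.png")[:,100:412],cv2.imread("pics/c1.png")[:,60:452]]))
E
```

```text
0.016313122168010005 [ 0.67274211 -0.51490704 -3.01812941]
over width 0.0162
(0, 0) h 0.001 [np.float64(1.0), np.float64(0.1), np.float64(0.2), np.float64(0.0), np.float64(0.7), np.float64(-0.4), np.float64(0.4), np.float64(-0.6), np.float64(0.4), np.float64(0.3), np.float64(9.5)] lat [-2.3  1.7]
released t 72.7667
[ 0.4231 -0.2259 -0.0618] [ 0.4228 -0.227  -0.0784] 0.9597380287738888
```

View pics/c1h.png

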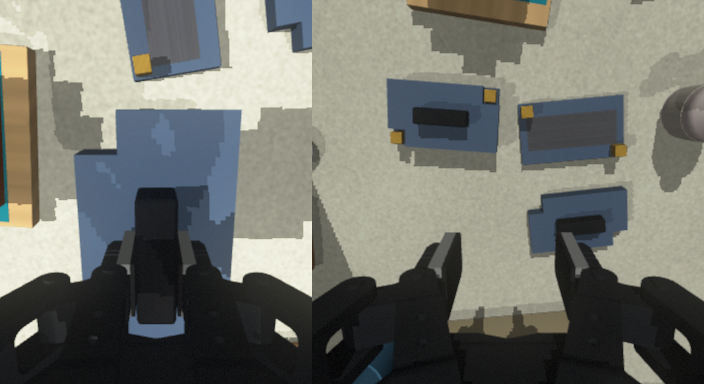

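c1h shows cover_p seated, with the lugs up through its notches at (490,97) and (397,137). Cover_q is around (578,222). I'll re-measure it there in case it was knocked, then place it.

```bash
python3 - <<'E'
from h import *
c=view(.58,-.37)
d=tip_of("wrist","cover_q"); print([(np.round(e["centre"]),ray(c,e["centre"],0).round(3)[:2],round(e["conf"],2)) for e in d])
e=[ray(c,e["centre"],0)[:2] for e in d]; e=[x for x in e if np.hypot(x[0]-.592,x[1]+.363)<.09 and np.hypot(x[0]-.578,x[1]+.244)>.06 and np.hypot(x[0]-.4228,x[1]+.227)>.06]
if e: P["cov_q"][:2]=e[0].tolist()
close("cov_q",COVQ,BASEQ,"base_q",(.58,-.34))
c=view(.5,-.33); save(c,"c2")
for n,p in (("base_p",COVP),("base_q",COVQ)): q,s=fit(c,"cov",p,P[n],.014); print(q.round(4),np.round(P[n],4),round(s,3))
e=view(bx,by-.06); save(e,"c3"); s=capture("side"); save(s,"c4")
cv2.imwrite("pics/c5.png",np.vstack([np.hstack([cv2.imread("pics/c2.png")[:300,60:452],cv2.imread("pics/c3.png")[:300,60:452]]),cv2.resize(s["img"][90:300,150:380,::-1],(784,300*784//330*0+290))]))
E
```

```text
[(array([267., 188.]), array([ 0.595, -0.362]), 0.71), (array([130.,  81.]), array([ 0.422, -0.224]), 0.56)]
cov_q [ 0.5921 -0.3634  0.1155] 0.943 base_q [ 0.5782 -0.2443  0.0854] 0.95
grabbed turn -1 width 0.0164 0.0161 t 79.6
over width 0.0159
(0, 0) h 0.001 [np.float64(-1.6), np.float64(-0.3), np.float64(-1.2), np.float64(0.0), np.float64(-0.9), np.float64(0.3), np.float64(-0.4), np.float64(-0.6), np.float64(-0.8), np.float64(-1.1), np.float64(7.6)] lat [-2.1  0.4]
released t 85.775
[ 0.4233 -0.2258 -0.0617] [ 0.4228 -0.227  -0.0784] 0.959
[ 0.578  -0.2434  0.0701] [ 0.5779 -0.2446  0.087 ] 0.957
```

View pics/c5.png

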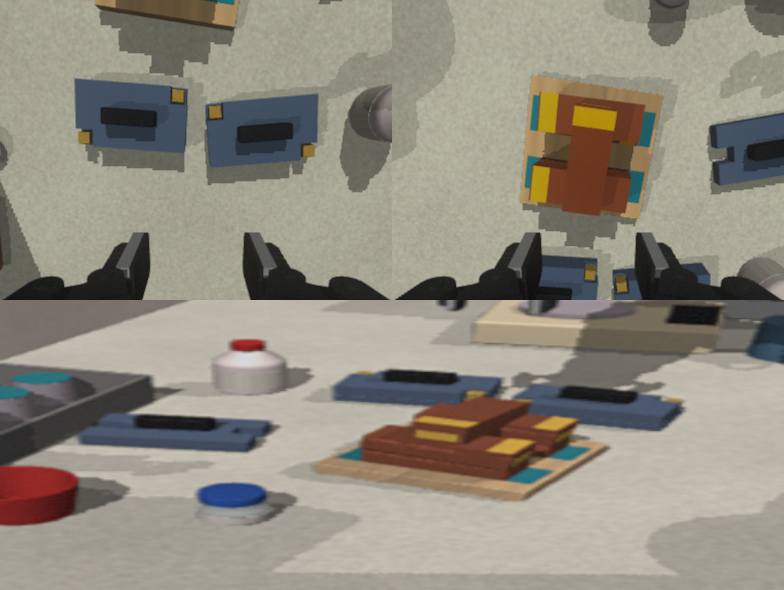

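```bash
python3 - <<'E'
from h import *
c=wcam(); im=cv2.resize(c["img"][:,:,::-1],None,fx=2,fy=2).copy()
s=1 if False else None
for q,z,t,col in ((lane(0,0,np.pi/2),.078,0,(0,255,0)),(lane(0,.037,np.pi),.049,AL,(255,0,255)),(lane(0,-.037,np.pi),.049,AL,(255,0,255))):
    X=(Rn.from_euler('z',q[2])*Rn.from_euler('y',t)).apply(BAR[0])+np.array([q[0],q[1],z])
    cv2.polylines(im,[cv2.convexHull((proj(c,X)*2).round().astype(np.int32))],True,col,1)
cv2.imwrite("pics/c6.png",im[100:500,300:750])
E
```

```text
(no output)
```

View pics/c6.png

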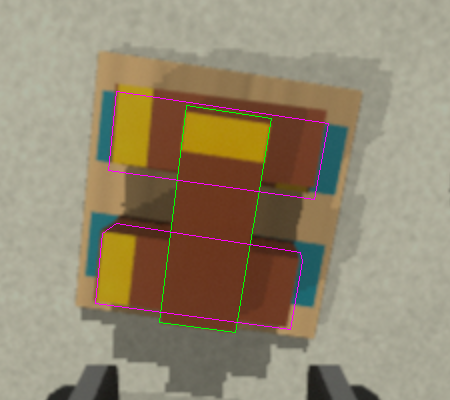

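The overlay outlines match the bars to within about 3 mm, so I'm handing in.

```bash
python3 -c "
from h import *
job_done(); print(get_obs()['t'])"
```

```text
the job is handed in; nothing more can be done
the job is handed in; nothing more can be done
```

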